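# Lay the standing spice jars down in the drawer tray

## Task

The spice tray will not go back into its shallow drawer while two of its jars are standing up. Push each standing jar over with the fingertips, without pinching, picking up or lifting it, so that it lies flat on the floor of the lane it stands in, with its cap towards the left-hand end as on the jars that already lie there; slide a jar along its lane first if it has not enough room to come down flat. Leave the lying jars lying in their lanes and do not disturb the things standing round the tray.

Things in the scene. Friction and masses are not known exactly. Their poses are not given: they have to be found in the camera images.
- spice_tray: open bamboo drawer tray, 230 mm (x) by 185 mm (y), fixed on the worktop. Origin: centre of its underside. Its y axis runs along the lanes to the robot's left, x away from the robot (turned up to 15 degrees). Outer walls 10 mm thick, tops at z = 22 mm; dividers 6 mm thick, tops at z = 17 mm. A jar that comes down with its cap on an end wall stays propped there, not flat
- tray_floor (a point): centre of the tray's floor, 8 mm above its underside, axes as the tray's. Four lanes along y, each 48 mm wide and 165 mm long (y from -82.5 to +82.5 mm), centred at x = -81, -27, +27 and +81 mm. A jar lying in a lane has 7 mm to spare sideways, 60 mm lengthwise
- standing_jar1_mid (a point): black-capped glass spice jar, a plain cylinder 41 mm across and 105 mm tall, 0.08 to 0.15 kg; stands upright in the lane at tray x = -81 or -27 mm (one standing jar in each; one of them close to the right end of its lane, the other near the middle). This point: its centre, half-way up; z axis from base to cap
- standing_jar1_cap (a point): centre of the top face of that jar's cap, 52.5 mm from its centre
- standing_jar1: the same jar; origin at the centre of its base. Glass on bamboo slides with friction about 0.6 (0.45 to 0.75), so a sideways push up to about 25 mm above the base slides the upright jar, and one near its top tips it
- standing_jar2_mid (a point): black-capped glass spice jar, a plain cylinder 41 mm across and 105 mm tall, 0.08 to 0.15 kg; stands upright in the lane at tray x = -81 or -27 mm (one standing jar in each; one of them close to the right end of its lane, the other near the middle). This point: its centre, half-way up; z axis from base to cap
- standing_jar2_cap (a point): centre of the top face of that jar's cap, 52.5 mm from its centre
- standing_jar2: the same jar; origin at the centre of its base. Glass on bamboo slides with friction about 0.6 (0.45 to 0.75), so a sideways push up to about 25 mm above the base slides the upright jar, and one near its top tips it
- lying_jar1_mid (a point): black-capped glass spice jar, a plain cylinder 41 mm across and 105 mm tall, 0.08 to 0.15 kg; already lies along the lane at tray x = 27 mm, cap towards the tray's left end (+y). This point: its centre; z axis from base to cap
- lying_jar1_cap (a point): centre of the top face of that lying jar's cap
- lying_jar1: the same lying jar; origin at the centre of its base
- lying_jar2_mid (a point): black-capped glass spice jar, a plain cylinder 41 mm across and 105 mm tall, 0.08 to 0.15 kg; already lies along the lane at tray x = 81 mm, cap towards the tray's left end (+y). This point: its centre; z axis from base to cap
- lying_jar2_cap (a point): centre of the top face of that lying jar's cap
- lying_jar2: the same lying jar; origin at the centre of its base
- onion: brown onion, 82 mm across, 94 mm tall, on the worktop left of the tray; origin under its centre
- garlic: garlic bulb, 50 mm, on the worktop left of the tray; origin under its centre
- honey_jar: jar with a red lid, 65 mm across, 100 mm tall, right of the tray; origin under its centre
- candle: candle in a straight glass, 76 mm across, 90 mm tall, right of the tray; origin under its centre

How it is judged:
By the outcome, as a careful person would: the job done as asked, in the order asked, and still so for the second after the job is handed in, with the robot touching nothing.
It also fails if it takes over 48 s, if anything falls off the work surface, if the arm or the gripper's body presses on something with over 40 N, if the wrist force passes 120 N, or if a joint passes its speed limit or range.

## Robot

A 6-joint arm with a two-finger parallel gripper is mounted at the origin on a cart in front of the work surface, level with it; the furniture and walls round the work are solid. World frame = base frame: x ahead of the robot, y to its left, z up, the work surface at z = 0. Lengths are in m, angles in rad, forces in N, time in s.
With the tool pointing down it reaches from about 0.35 to 0.975 m from the base axis. Payload 4.9 kg.
Tool frame: the origin (TCP) lies on the centre line of the jaws, within the pads' length; the fingertips stand 14 mm ahead of it and the grasp point (between the pads) lies 5 mm behind it; x points along the fingers, z is the direction in which the jaws open and shut, and the axes are right-handed (so a half turn about x gives the same grasp; the last joint's range is limited). The gripper opens to 85 mm and grips with 20 to 120 N. Pads are 22 mm wide; open, the fingers measure 114 mm over their backs; the gripper's body (76 mm by 85 mm) begins 54 mm behind the grasp point. The pads swing forward as they close: fully open they stand 13 mm farther back than shut.
Start: joints at [-1.308, 0.053, 1.613, -0, 1.476, -0.119], TCP at [0.233, -0.58, 0.245] pointing down, gripper open.
Joint ranges: [-3.01, 3.01], [-1.01, 2.22], [0.06, 2.58], [-1.02, 4.17], [0.09, 2.62], [-3.14, 3.14]. Speed limits (rad/s): [2.57, 2.57, 3.14, 3.14, 3.14, 3.14].

## Interface

Orientations are given as a rotation vector (axis times angle).
In Python, from station import ctrl gives the robot as it stands.
- The arm moves only by the tool move_arm, never from a script. Its argument "increments" is a list that holds one entry, the list of rows, each a list of 4 numbers: the shift along the tool's x, y, z in units of 25 cm (1.0 is 25 cm), then the turn about the tool's x in units of 90 degrees (1.0 is 90 degrees). A call has 1 to 20 rows; each row shifts and turns the commanded pose from where the row before left it, along the tool's axes as they then stand; what a row does not reach is not made up. A row lasts 1/12 s, in which the tool goes at most 41.7 mm and 7.16 degrees, less where a joint would pass 70% of its speed; a pose out of reach is approached as far as the arm can. A call with a number of a shift or a turn outside -1 to 1 is refused whole. A call with a gripper value outside its range is refused whole. "gripper" is the closure, from 0 (fully open) to 1 (shut), set as the call begins (left out, the last holds). The fingers move at their own pace and stop on an object; "squeeze" is the grip in N (left out, the last holds). Time passes only in rows, so rows that do not move let the fingers close. It gives the time, the measured TCP pose, the force and the opening at its end, in the units of the state.
- ctrl.get_obs(): the state, without advancing time (a new reading comes with each control period).
- ctrl.get_image(name): name is "side" or "top" or "wrist"; returns a dict with "pixels" (480x640x3 uint8, red, green, blue), "depth" (480x640 float32, m along the optical axis (not along the pixel's ray), 0 where there is no reading), "K" (3x3 intrinsics, pixels), "k1" (the pictures are not rectified: a ray, as slopes to the right and down, at radius r is drawn at 1 + k1 r^2 times it, then the intrinsics apply), "extrinsics" (4x4, takes a point from camera to world coordinates); the wrist camera has in their place "tool_from_camera" (4x4, takes a point from camera to tool coordinates, whose origin is the TCP and whose axes are the tool frame's). Camera axes: x right, y up, looking along -z (the intrinsics and any distortion apply to the point x, -y, -z); pixel columns grow to the right and rows downward; lengths in m; the calibration is good to about 2 mm. A picture is of the moment at which its call begins: read the wrist's pose just before it.
- ctrl.finish_job(): hands the job in, once; it reports no verdict.
Trained networks look in the newest picture that a camera, given by its name, has taken for a name from the list of things; names that differ only in an ending like _2 or _b are one class to them, and where a whole thing is asked for, a point or a joint stands for the part that bears it (a point fixed in the world has none). Each returns a list of dicts, best first, with "score" (0 to 1); they miss things now and then, are a little off and sometimes report something else, mostly with a low value. They report only what shows in the picture. A call takes as long as a camera call.
- ctrl.trace(camera, target): "region" (480x640 bool, what is visible of it) and "pixel" ([row, column] in pixels, amid what is visible of it).
The state is a dict: "t": time; "q": joint angles; "dq": joint speeds; "effort": joint torques, N m; "tool_pos": TCP position; "tool_rot": TCP orientation; "contact_force": force on the tool from outside, world axes, zero at the start; "wrist_torque": the same for the moment, N m; "opening": finger opening in m.
Only numpy, scipy, OpenCV 4.12 (cv2) and the standard library are available. Lean on these libraries where they do the work, as an engineer would, in place of code of your own. Each camera call takes 0.05 s, during which the arm holds its last target. There are 200 camera calls.

## Working session

There is one attempt and no reset: what is moved stays moved. The work goes in short steps, Python scripts to look and compute and a tool call to move; the robot and the scene stay as the last step left them, time stands still between calls to the robot, and variables do not carry over. Pictures are saved under pics/ and viewed, about 8 in all and at most 12, crops included, and the job is handed in when it is done.

Besides the shell and the picture viewer there is one more tool, called after "Request:" in YAML: its name, and indented under it one key for each argument. move_arm: Moves the arm, as the interface text tells. Shifts and turns lie within -1 to 1; 1 stands for 25 cm of shift or 90 degrees of turn. Its arguments: {"type":"object","properties":{"increments":{"type":"array","items":{"type":"array","items":{"type":"array","items":{"type":"number","minimum":-1,"maximum":1}}}},"gripper":{"type":"number"},"squeeze":{"type":"number"}},"required":["increments"]}

```bash
ls; mkdir -p pics
cat > h.py <<'E'
import numpy as np, cv2
from station import ctrl
def world(im, uv):
    uv=np.asarray(uv,float).reshape(-1,2); K=im["K"]; k1=im["k1"]
    d=(uv-[K[0,2],K[1,2]])/[K[0,0],K[1,1]]
    s=d.copy()
    for _ in range(10): s=d/(1+k1*(s**2).sum(1,keepdims=True))
    z=im["depth"][uv[:,1].astype(int),uv[:,0].astype(int)].astype(float)
    P=np.c_[s[:,0]*z,-s[:,1]*z,-z,np.ones(len(z))]
    return (P@np.asarray(im["extrinsics"]).T)[:,:3], z
def cloud(im, region):
    r,c=np.nonzero(region); p,z=world(im,np.c_[c,r]); return p[z>0]
def save(im,n): cv2.imwrite(f"pics/{n}.png",cv2.cvtColor(im["pixels"],cv2.COLOR_RGB2BGR))
E
python3 - <<'E'
from h import *
np.set_printoptions(precision=4,suppress=True)
o=ctrl.get_obs(); print(o["t"],o["tool_pos"],o["tool_rot"],o["contact_force"],o["opening"])
for cam in ["top","side"]:
    im=ctrl.get_image(cam); save(im,cam+"0"); print(cam,np.asarray(im["extrinsics"]))
    for n in ["standing_jar1","standing_jar1_cap","lying_jar1","lying_jar2","spice_tray","onion","garlic","honey_jar","candle"]:
        for d in ctrl.trace(cam,n)[:4]:
            p=cloud(im,d["region"])
            if len(p): print(n,round(d["score"],2),np.round(d["pixel"]),len(p),np.median(p,0),np.percentile(p,2,axis=0),np.percentile(p,98,axis=0))
E
```

```text
pics
0.0 [ 0.2327 -0.5794  0.2441] [ 0.9249  1.3675 -0.9226] [-0.3312 -0.1445  0.4323] 0.08502432357545336
top [[-0.0252  0.9929 -0.1161  0.3515]
 [-0.9997 -0.0249  0.0043  0.0462]
 [ 0.0013  0.1161  0.9932  1.5839]
 [ 0.      0.      0.      1.    ]]
standing_jar1 0.64 [269. 352.] 224 [ 0.4309 -0.0338  0.1122] [ 0.413  -0.0526  0.0588] [ 0.4501 -0.016   0.1199]
standing_jar1 0.52 [247. 337.] 242 [0.4882 0.0073 0.1116] [ 0.4723 -0.0125  0.0186] [0.5102 0.025  0.1202]
standing_jar1_cap 0.78 [247. 336.] 245 [0.4895 0.0071 0.1116] [ 0.4723 -0.0127  0.0178] [0.5103 0.025  0.1202]
lying_jar1 0.96 [227. 334.] 588 [0.5462 0.0124 0.0446] [ 0.5255 -0.0355  0.0311] [0.5686 0.0627 0.0532]
lying_jar1 0.8 [206. 339.] 627 [ 0.5972 -0.0049  0.0444] [ 0.5761 -0.0554  0.0068] [0.6222 0.0457 0.0537]
lying_jar2 0.96 [227. 334.] 588 [0.5462 0.0124 0.0446] [ 0.5255 -0.0355  0.0311] [0.5686 0.0627 0.0532]
lying_jar2 0.8 [206. 339.] 627 [ 0.5972 -0.0049  0.0444] [ 0.5761 -0.0554  0.0068] [0.6222 0.0457 0.0537]
spice_tray 0.82 [252. 331.] 4235 [0.4984 0.0085 0.0105] [ 0.4042 -0.0921 -0.    ] [0.632  0.0979 
[... 1653 characters left out ...]
. 300.] 529 [0.5944 0.0069 0.0454] [ 0.577  -0.0569  0.0155] [0.6214 0.048  0.0535]
lying_jar2 0.79 [248. 316.] 513 [0.5434 0.0262 0.0461] [ 0.5261 -0.0342  0.0164] [0.5686 0.0654 0.0542]
spice_tray 0.8 [263. 330.] 2485 [0.4832 0.0439 0.0131] [ 0.4011 -0.0953  0.0056] [0.6365 0.1038 0.0277]
onion 0.73 [340. 236.] 1018 [0.5666 0.3972 0.0628] [0.5381 0.3571 0.0322] [0.609  0.4237 0.0876]
garlic 0.81 [390. 267.] 340 [0.453  0.4647 0.0353] [0.4362 0.443  0.0189] [0.4735 0.481  0.0492]
honey_jar 0.93 [160. 338.] 598 [ 0.6265 -0.3421  0.0705] [ 0.6032 -0.3828  0.0072] [ 0.6601 -0.33    0.106 ]
candle 0.73 [178. 396.] 782 [ 0.4406 -0.3394  0.0623] [ 0.4067 -0.4018  0.0083] [ 0.4779 -0.3234  0.094 ]
```

Run:
```python
from h import *
np.set_printoptions(precision=4,suppress=True)
im=ctrl.get_image("top"); ims=ctrl.get_image("side")
c=np.r_[cloud(im,im["depth"]>0),cloud(ims,ims["depth"]>0)]
a=c[(abs(c[:,0]-.515)<.17)&(abs(c[:,1]-.005)<.16)]
print("floor z",np.median(a[a[:,2]<.004][:,2]))
w=a[(a[:,2]>.013)&(a[:,2]<.03)]
(cx,cy),(s1,s2),an=cv2.minAreaRect((w[:,:2]*1000).astype(np.float32)); print(cx,cy,s1,s2,an)
# robust fit: maximise inside fraction / fit by lying jars axes too
caps=a[(a[:,2]>.105)]
for cc in [(.431,-.034),(.4905,.006)]:
    q=caps[np.linalg.norm(caps[:,:2]-cc,axis=1)<.03]; print("cap",cv2.minEnclosingCircle((q[:,:2]*1000).astype(np.float32)),q[:,:3].mean(0))
from scipy.optimize import minimize
# walls height map fit: model z of top-view points not near jars
b=cloud(im,im["depth"]>0); b=b[(abs(b[:,0]-.515)<.17)&(abs(b[:,1]-.005)<.16)&(b[:,2]<.03)]
def model(p):
    x0,y0,t=p; d=b[:,:2]-[x0,y0]; X=d[:,0]*np.cos(t)+d[:,1]*np.sin(t); Y=-d[:,0]*np.sin(t)+d[:,1]*np.cos(t)
    z=np.where((abs(X)<.115)&(abs(Y)<.0925),.008,0.)
    z=np.where((z>0)&((abs(X)>.105)|(abs(Y)>.0825)),.022,z)
    for v in(-.054,0,.054): z=np.where((abs(X-v)<.003)&(abs(Y)<.0825),.017,z)
    return z
f=lambda p:np.minimum(abs(b[:,2]-model(p)),.012).mean()
best=min((minimize(f,[cx/1e3,cy/1e3,t],method="Nelder-Mead",options=dict(initial_simplex=np.array([[cx/1e3,cy/1e3,t],[cx/1e3+.006,cy/1e3,t],[cx/1e3,cy/1e3+.006,t],[cx/1e3,cy/1e3,t+.05]]))) for t in np.radians([-15,-10,-5,0,5,10,15])),key=lambda r:r.fun)
print(best.x,np.degrees(best.x[2]),best.fun)
x0,y0,t=best.x
for cc in [(.431,-.034),(.4905,.006)]:
    d=np.array(cc)-[x0,y0]; print("tray coords",d[0]*np.cos(t)+d[1]*np.sin(t),-d[0]*np.sin(t)+d[1]*np.cos(t))
for n,cam in((im,"t"),(ims,"s")): 
    p=cv2.resize(cv2.cvtColor(n["pixels"],cv2.COLOR_RGB2BGR)[150:350,220:460],None,fx=2.4,fy=2.4); cv2.imwrite(f"pics/{cam}c.png",p)
cv2.imwrite("pics/both.png",cv2.resize(np.hstack([cv2.imread("pics/tc.png"),cv2.imread("pics/sc.png")]),None,fx=.69,fy=.69))
```

```text
floor z 0.0005121572397424057
520.40869140625 1.485260009765625 191.78073120117188 232.99366760253906 81.51284790039062
cap ((432.1944274902344, -37.54067611694336), 23.16789436340332) [ 0.4321 -0.0344  0.1137]
cap ((493.70843505859375, 4.915406703948975), 22.560134887695312) [0.492  0.0074 0.1133]
[ 0.5196  0.0024 -0.1419] -8.12862222124814 0.0029463261337063697
tray coords -0.08257293508739749 -0.04852347888379073
tray coords -0.02932655416435405 -0.0005123039492178935
```

View pics/both.png

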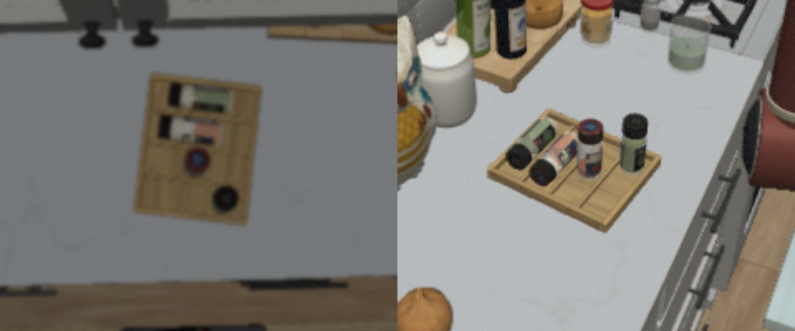

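View pics/side0.png

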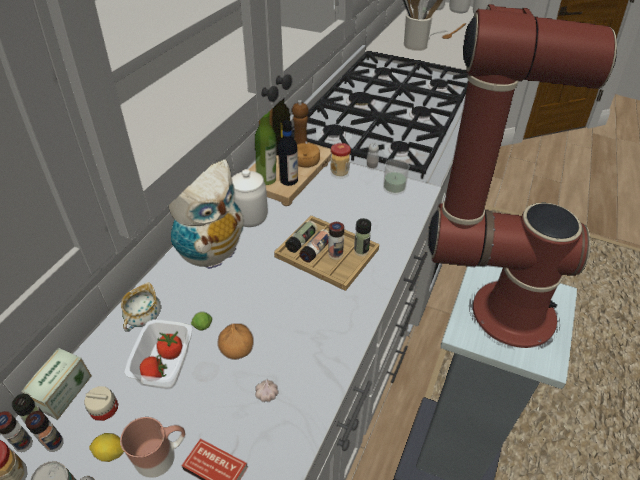

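The top crop shows the two standing jars in the two near lanes: jar A by the right end at about (352, 269), and jar B mid-lane at about (336, 247). The tray is turned about -8°. Jar B has to slide roughly 53 mm to the right, and jar A a few mm for margin. Next I'll work out the tool axes and the approach.

```bash
cat >> h.py <<'E'
from scipy.spatial.transform import Rotation as Ro
T0=np.array([.5196,.0024]); TH=-.1419
EX=np.array([np.cos(TH),np.sin(TH)]); EY=np.array([-EX[1],EX[0]])
def t2w(x,y): return T0+x*EX+y*EY
def w2t(p): d=np.asarray(p)[...,:2]-T0; return np.stack([d@EX,d@EY],-1)
def info():
    o=ctrl.get_obs(); R=Ro.from_rotvec(o["tool_rot"]).as_matrix(); p=o["tool_pos"]
    print("t",round(o["t"],2),"tcp",np.round(p,4),"tray mm",np.round(1e3*w2t(p),1),"F",np.round(o["contact_force"],1),"open",round(o["opening"],4))
    return o,R,p
def to(x,y,z,R,p):
    d=np.r_[t2w(x,y),z]-p; print("target",np.round(np.r_[t2w(x,y),z],4),"tool units total",np.round(R.T@d/.25,4),"dist",np.linalg.norm(d).round(4))
E
python3 - <<'E'
from h import *
o,R,p=info(); print(np.round(R,4)); z=R[:2,2]
for s in (1,-1):
    a=np.arctan2(s*EY[1],s*EY[0])-np.arctan2(z[1],z[0]); a=(a+np.pi)%(2*np.pi)-np.pi
    print("world yaw needed deg",np.degrees(a),"tool-x turn units",-a/(np.pi/2))
    R2=Ro.from_rotvec([0,0,a]).as_matrix()@R; to(-.027,.090,.22,R2,p)
print("tray axis-> world EY",EY)
E
```

```text
t 1.1 tcp [ 0.2329 -0.58    0.2453] tray mm [-201.5 -617.1] F [-0.9 -0.7 -0.7] open 0.0853
[[-0.000e+00  9.280e-01  3.726e-01]
 [ 1.000e-04  3.726e-01 -9.280e-01]
 [-1.000e+00 -0.000e+00 -1.000e-04]]
world yaw needed deg 149.9964809924036 tool-x turn units -1.6666275665822623
target [0.5056 0.0953 0.22  ] tool units total [ 0.1009 -0.698   2.8283] dist 0.7287
world yaw needed deg -30.0035190075964 tool-x turn units 0.33337243341773776
target [0.5056 0.0953 0.22  ] tool units total [ 0.1014  0.698  -2.8282] dist 0.7287
tray axis-> world EY [0.14142427 0.98994908]
```

Request:
move_arm:
  increments:
    - [[0,0,0,0.0667],[0,0,0,0.0667],[0,0,0,0.0667],[0,0,0,0.0667],[0,0,0,0.0666],[0,0.03,-0.12,0],[0,0.03,-0.12,0],[0,0.03,-0.12,0],[0,0.03,-0.12,0],[0,0.03,-0.12,0],[0,0.03,-0.12,0],[0,0.03,-0.12,0],[0,0.03,-0.12,0],[0,0.03,-0.12,0],[0,0.03,-0.12,0],[0,0.03,-0.12,0],[0,0.03,-0.12,0]]
  gripper: 0

```text
t: 2.52
tool_pos: [0.3732, -0.2349, 0.2455]
tool_rot: [1.313, 1.138, -1.313]
contact_force: [0.9, 0.0, -0.1]
opening: 0.0851
```

Request:
move_arm:
  increments:
    - [[0,0.03,-0.12,0],[0,0.03,-0.12,0],[0,0.03,-0.12,0],[0,0.03,-0.12,0],[0,0.03,-0.12,0],[0,0.03,-0.12,0],[0,0.03,-0.12,0],[0,0.03,-0.12,0],[0,0.03,-0.12,0],[0,0,-0.05,0],[0,0,0,0],[0,0,0,0]]

```text
t: 3.52
tool_pos: [0.4796, 0.0341, 0.2453]
tool_rot: [1.311, 1.139, -1.312]
contact_force: [-0.5, -0.4, 0.2]
opening: 0.0852
```

Run:
```python
from h import *
o,R,p=info(); print(np.round(R,4))
to(-.027,.095,.10,R,p)
im=ctrl.get_image("side"); save(im,"side1")
c=cloud(im,im["depth"]>0); q=c[(np.linalg.norm(c[:,:2]-p[:2],axis=1)<.12)&(c[:,2]>.12)&(c[:,2]<.5)]
t=w2t(q)-w2t(p)
for z0 in np.arange(p[2]-.03,p[2]+.15,.01):
    m=(q[:,2]>=z0)&(q[:,2]<z0+.01)
    if m.sum(): print(round(1e3*(z0-p[2])),m.sum(),"x",np.round(1e3*np.percentile(t[m][:,0],[1,99])),"y",np.round(1e3*np.percentile(t[m][:,1],[1,99])))
b=cv2.imread("pics/side1.png"); cv2.imwrite("pics/side1c.png",cv2.resize(b[80:320,200:480],None,fx=2.5,fy=2.5))
```

```text
t 3.52 tcp [0.4796 0.0341 0.2453] tray mm [-44.1  25.7] F [-0.5 -0.4  0.2] open 0.0852
[[-2.000e-04  9.902e-01 -1.398e-01]
 [-5.000e-04 -1.398e-01 -9.902e-01]
 [-1.000e+00 -2.000e-04  5.000e-04]]
target [0.5063 0.1003 0.1   ] tool units total [ 0.581   0.069  -0.2772] dist 0.1619
-10 1 x [5. 5.] y [46. 46.]
0 34 x [-10.  12.] y [-50.  53.]
10 69 x [-11.  12.] y [-51.  57.]
20 62 x [-11.  10.] y [-50.  57.]
30 49 x [-10.   9.] y [-48.  57.]
40 46 x [-13.   5.] y [-67.  72.]
50 120 x [-15.  12.] y [-72.  75.]
60 108 x [-17.  12.] y [-73.  75.]
70 122 x [-18.  11.] y [-71.  73.]
80 113 x [-19.  12.] y [-68.  72.]
90 141 x [-19.  13.] y [-65.  71.]
100 134 x [-13.  11.] y [-62.  69.]
110 44 x [-35.  16.] y [ 3. 38.]
120 125 x [-37.  25.] y [-15.  38.]
130 130 x [-38.  27.] y [-12.  39.]
140 126 x [-37.  26.] y [-8. 39.]
```

View pics/side1c.png

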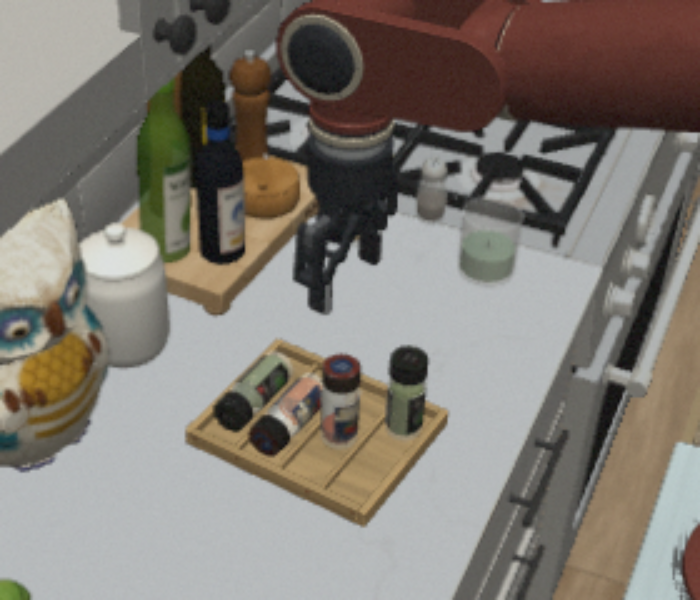

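The open fingers end about level with the TCP. Their knuckles stick out to ±75 mm along the jaw axis, but the gripper is slim along tool y. So I'll push with the side faces of shut fingers, with the jaws turned across the lane. I'll turn, shut the jaws and check the profile first.

```bash
python3 -c "
from h import *
o,R,p=info(); print(np.round(o['q'],3))"
```

```text
t 3.57 tcp [0.4795 0.0335 0.2453] tray mm [-44.1  25.1] F [-0.4 -0.9 -0.5] open 0.0857
[-8.500e-02 -3.040e-01  1.938e+00 -1.000e-03  1.508e+00  1.627e+00]
```

Request:
move_arm:
  increments:
    - [[0,0,0,-0.077],[0,0,0,-0.077],[0,0,0,-0.077],[0,0,0,-0.077],[0,0,0,-0.077],[0,0,0,-0.077],[0,0,0,-0.077],[0,0,0,-0.077],[0,0,0,-0.077],[0,0,0,-0.077],[0,0,0,-0.077],[0,0,0,-0.077],[0,0,0,-0.076],[0,0,0,0]]
  gripper: 1

```text
t: 4.73
tool_pos: [0.4795, 0.0324, 0.2454]
tool_rot: [0.111, 1.568, -0.112]
contact_force: [-0.1, -0.6, 0.8]
opening: 0.0
```

Run:
```python
from h import *
o,R,p=info(); print(np.round(R,4))
im=ctrl.get_image("side")
c=cloud(im,im["depth"]>0)
q=(c-p)@R; m0=(abs(q[:,1])<.08)&(abs(q[:,2])<.1)&(q[:,0]<.04)&(q[:,0]>-.2); q=q[m0]*1e3
for x in range(30,-150,-10):
    m=(q[:,0]<=x)&(q[:,0]>x-10)
    if m.sum():
        cen=q[m][abs(q[m][:,2])<20]
        print("above tcp",-x,m.sum(),"y",np.round(np.percentile(q[m][:,1],[1,99])),"z",np.round(np.percentile(q[m][:,2],[1,99])),"ymax |z|<20",np.round(np.percentile(cen[:,1],98)) if len(cen) else None)
to(-.027,.075,.15,R,p)
b=cv2.cvtColor(im["pixels"],cv2.COLOR_RGB2BGR); cv2.imwrite("pics/side2c.png",cv2.resize(b[100:290,270:430],None,fx=3.1,fy=3.1,interpolation=cv2.INTER_CUBIC))
```

```text
t 4.73 tcp [0.4795 0.0324 0.2454] tray mm [-44.   24.1] F [-0.1 -0.6  0.8] open 0.0
[[ 2.000e-04  1.417e-01  9.899e-01]
 [-4.000e-04  9.899e-01 -1.417e-01]
 [-1.000e+00 -3.000e-04  3.000e-04]]
above tcp -20 1 y [4. 4.] z [-5. -5.] ymax |z|<20 4.0
above tcp -10 25 y [-4. 12.] z [-12.  12.] ymax |z|<20 12.0
above tcp 0 40 y [-7. 12.] z [-13.  13.] ymax |z|<20 12.0
above tcp 10 48 y [-5. 12.] z [-14.  14.] ymax |z|<20 12.0
above tcp 20 29 y [ 2. 14.] z [-14.  13.] ymax |z|<20 13.0
above tcp 30 72 y [-6. 15.] z [-31.  30.] ymax |z|<20 15.0
above tcp 40 121 y [-10.  15.] z [-36.  40.] ymax |z|<20 14.0
above tcp 50 99 y [-9. 19.] z [-44.  47.] ymax |z|<20 19.0
above tcp 60 128 y [-4. 19.] z [-52.  55.] ymax |z|<20 19.0
above tcp 70 166 y [-8. 20.] z [-61.  60.] ymax |z|<20 20.0
above tcp 80 178 y [-11.  21.] z [-60.  60.] ymax |z|<20 21.0
above tcp 90 154 y [-5. 22.] z [-45.  42.] ymax |z|<20 22.0
above tcp 100 68 y [-8. 14.] z [-42.  37.] ymax |z|<20 14.0
above tcp 110 36 y [-11.  36.] z [-37.   5.] ymax |z|<20 36.0
above tcp 120 127 y [-12.  39.] z [-37.  30.] ymax |z|<20 39.0
above tcp 130 131 y [-8. 39.] z [-37.  30.] ymax |z|<20 39.0
above tcp 140 130 y [-8. 38.] z [-39.  29.] ymax |z|<20 38.0
target [0.5035 0.0805 0.15  ] tool units total [0.3816 0.2039 0.0677] dist 0.1095
```

View pics/side2c.png

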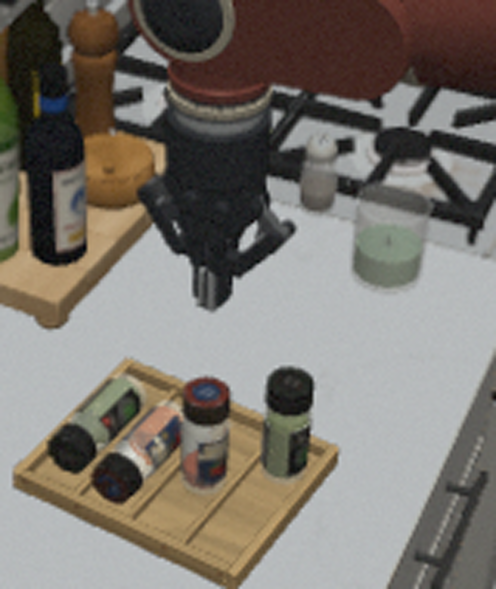

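Shut, the gripper is ±12 mm along tool y at the tips and about ±19 mm from 50 mm above the TCP. In this crop jar B is at about (205, 435) and jar A at about (288, 420). Jar A's pivot leaves its cap at about +77 mm, inside the +82.5 mm wall. With A lying down, B can be slid without the knuckles hitting it. So I'll tip A first.

Request:
move_arm:
  increments:
    - [[0,-0.106,-0.03,0],[0,-0.106,-0.03,0],[0,-0.106,-0.03,0],[0,-0.106,-0.03,0],[0,-0.106,-0.03,0],[0.106,0,0,0],[0.106,0,0,0],[0.106,0,0,0],[0.106,0,0,0],[0.106,0,0,0],[0,0,0,0],[0,0,0,0]]

```text
t: 5.78
tool_pos: [0.4225, -0.0921, 0.1117]
tool_rot: [0.114, 1.571, -0.113]
contact_force: [0.3, 0.6, 0.7]
opening: 0.0
```

Run:
```python
from h import *
o,R,p=info(); to(-.081,-.085,.112,R,p)
im=ctrl.get_image("side"); c=cloud(im,im["depth"]>0)
q=c[(np.linalg.norm(c[:,:2]-p[:2],axis=1)<.04)&(c[:,2]>.085)]
a=c[(np.linalg.norm(c[:,:2]-[.4321,-.0344],axis=1)<.03)&(c[:,2]>.109)]; print("capA tray",np.round(w2t(a).min(0)*1e3),np.round(w2t(a).max(0)*1e3))
t=w2t(q)*1e3; m=t[:,1]<-75
print("tool low z",np.percentile(q[m][:,2],[0,2,5]),"y",np.percentile(t[m][:,1],[2,98]),"x",np.percentile(t[m][:,0],[2,98]))
```

```text
t 5.78 tcp [ 0.4225 -0.0921  0.1117] tray mm [ -82.7 -107.3] F [0.3 0.6 0.7] open 0.0
target [ 0.4274 -0.0703  0.112 ] tool units total [-0.001   0.0891  0.0066] dist 0.0223
capA tray [-111.  -78.] [-52. -30.]
tool low z [0.09967498 0.1163643  0.13013737] y [-135.20397695  -75.58469473] x [-119.47923001  -46.80487085]
```

Request:
move_arm:
  increments:
    - [[0,0.03,0.004,0],[0,0.03,0.003,0],[0,0.02,0,0],[0,0.01,0,0],[0,0.01,0,0],[0,0.01,0,0],[0,0.01,0,0],[0,0.01,0,0],[0,0.01,0,0],[0,0.01,0,0],[0,0.01,0,0],[0,0.008,0,0],[0,0.008,0,0],[0,0.006,0,0],[0,0.006,0,0],[0,0.006,0,0],[0,0,0,0]]

```text
t: 7.25
tool_pos: [0.4324, -0.0441, 0.1128]
tool_rot: [0.111, 1.568, -0.111]
contact_force: [-0.3, -1.1, 0.6]
opening: 0.0
```

Run:
```python
from h import *
o,R,p=info()
im=ctrl.get_image("side"); b=cv2.cvtColor(im["pixels"],cv2.COLOR_RGB2BGR); cv2.imwrite("pics/side3c.png",cv2.resize(b[140:300,270:430],None,fx=3,fy=3,interpolation=cv2.INTER_CUBIC))
```

```text
t 7.25 tcp [ 0.4324 -0.0441  0.1128] tray mm [-79.8 -58.4] F [-0.3 -1.1  0.6] open 0.0
```

View pics/side3c.png

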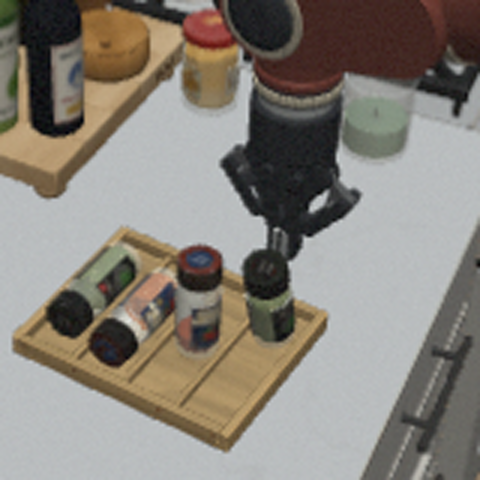

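The crop shows jar A, cap at (267, 270), leaning left along its lane. The push continues.

Request:
move_arm:
  increments:
    - [[0,0.006,0,0],[0,0.006,0,0],[0,0.006,0,0],[0,0.006,0,0],[0,0.006,0,0],[0,0.006,0,0],[0,0.006,0,0],[0,0.006,0,0],[0,0.006,0,0],[0,0.006,0,0],[0,0.006,0,0],[0,0.006,0,0],[0,0.006,0,0],[0,0,0,0],[0,0,0,0],[0,0,0,0],[0,0,0,0]]

```text
t: 8.72
tool_pos: [0.4351, -0.0251, 0.1128]
tool_rot: [0.112, 1.568, -0.112]
contact_force: [0.5, -0.5, -0.3]
opening: -0.0003
```

```bash
cat >> h.py <<'E'
def lying(cam="side"):
    im=ctrl.get_image(cam); c=cloud(im,im["depth"]>0); t=w2t(c)*1e3
    for lx in (-81,-27,27,81):
        m=(abs(t[:,0]-lx)<22)&(abs(t[:,1])<82)&(c[:,2]>.030)&(c[:,2]<.2)
        hi=m&(abs(t[:,0]-lx)<8)
        if hi.sum()>5:
            o=np.argsort(t[hi][:,1]); yy=t[hi][o,1]; zz=c[hi][o,2]*1e3
            print(cam,"lane",lx,"n",m.sum(),"y",np.round(np.percentile(t[m][:,1],[1,99])),"zmax",np.round(c[m][:,2].max()*1e3),"ridge z at right/left thirds",[np.round(np.percentile(k,80)) for k in np.array_split(zz,3)])
    return im
E
python3 - <<'E'
from h import *
o,R,p=info(); im=lying(); lying("top")
b=cv2.cvtColor(im["pixels"],cv2.COLOR_RGB2BGR); cv2.imwrite("pics/side4c.png",cv2.resize(b[140:300,270:430],None,fx=3,fy=3,interpolation=cv2.INTER_CUBIC))
E
```

```text
t 8.72 tcp [ 0.4351 -0.0251  0.1128] tray mm [-79.7 -39.1] F [ 0.5 -0.5 -0.3] open -0.0003
side lane -81 n 860 y [-45.  78.] zmax 200.0 ridge z at right/left thirds [np.float64(169.0), np.float64(148.0), np.float64(50.0)]
side lane -27 n 620 y [-47.  20.] zmax 200.0 ridge z at right/left thirds [np.float64(194.0), np.float64(116.0), np.float64(105.0)]
side lane 27 n 458 y [-37.  68.] zmax 56.0 ridge z at right/left thirds [np.float64(52.0), np.float64(52.0), np.float64(50.0)]
side lane 81 n 453 y [-47.  58.] zmax 57.0 ridge z at right/left thirds [np.float64(52.0), np.float64(52.0), np.float64(51.0)]
top lane -81 n 274 y [-1. 78.] zmax 57.0 ridge z at right/left thirds [np.float64(51.0), np.float64(49.0), np.float64(50.0)]
top lane -27 n 12 y [-49.  -3.] zmax 190.0 ridge z at right/left thirds [np.float64(190.0), np.float64(117.0), np.float64(116.0)]
top lane 27 n 578 y [-36.  66.] zmax 59.0 ridge z at right/left thirds [np.float64(52.0), np.float64(50.0), np.float64(50.0)]
top lane 81 n 582 y [-46.  56.] zmax 58.0 ridge z at right/left thirds [np.float64(49.0), np.float64(51.0), np.float64(50.0)]
```

View pics/side4c.png

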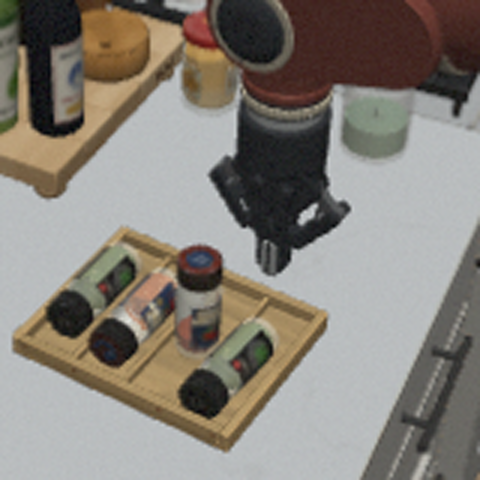

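Jar A lies flat in its lane, cap at (203, 390) in the crop, from y -27 to +78 mm, ridge at 50 mm. Next I'll move to the left of jar B, inside its lane.

Request:
move_arm:
  increments:
    - [[-0.12,0,0,0],[-0.12,0,0,0],[0,0.094,0.052,0],[0,0.094,0.052,0],[0,0.094,0.052,0],[0,0.094,0.052,0],[0,0,0,0],[0.1,0,0,0],[0.1,0,0,0],[0.1,0,0,0],[0,0,0,0],[0,0,0,0]]

```text
t: 9.82
tool_pos: [0.4985, 0.0605, 0.0965]
tool_rot: [0.111, 1.572, -0.112]
contact_force: [-0.6, -0.0, 0.0]
opening: 0.0003
```

Run:
```python
from h import *
o,R,p=info(); to(-.0275,.055,.032,R,p); im=lying(); t=lying("top")
c=cloud(t,t["depth"]>0); a=c[(np.linalg.norm(c[:,:2]-[.492,.0074],axis=1)<.03)&(c[:,2]>.10)&(c[:,2]<.125)]
if len(a): print("capB top view",len(a),np.round(w2t(a).min(0)*1e3),np.round(w2t(a).max(0)*1e3))
```

```text
t 9.82 tcp [0.4985 0.0605 0.0965] tray mm [-29.1  54.5] F [-0.6 -0.   0. ] open 0.0003
target [0.5002 0.0607 0.032 ] tool units total [0.2579 0.0022 0.0074] dist 0.0645
side lane -81 n 684 y [-25.  78.] zmax 200.0 ridge z at right/left thirds [np.float64(51.0), np.float64(179.0), np.float64(169.0)]
side lane -27 n 641 y [-7. 76.] zmax 197.0 ridge z at right/left thirds [np.float64(113.0), np.float64(168.0), np.float64(179.0)]
side lane 27 n 442 y [-4. 69.] zmax 200.0 ridge z at right/left thirds [np.float64(52.0), np.float64(178.0), np.float64(173.0)]
side lane 81 n 382 y [-39.  57.] zmax 58.0 ridge z at right/left thirds [np.float64(53.0), np.float64(52.0), np.float64(51.0)]
top lane -81 n 432 y [-26.  77.] zmax 200.0 ridge z at right/left thirds [np.float64(50.0), np.float64(177.0), np.float64(179.0)]
top lane -27 n 44 y [-19.  17.] zmax 118.0 ridge z at right/left thirds [np.float64(111.0), np.float64(115.0), np.float64(115.0)]
top lane 27 n 110 y [-37. -17.] zmax 54.0 ridge z at right/left thirds [np.float64(49.0), np.float64(52.0), np.float64(50.0)]
top lane 81 n 529 y [-46.  56.] zmax 58.0 ridge z at right/left thirds [np.float64(51.0), np.float64(51.0), np.float64(50.0)]
capB top view 34 [-43. -20.] [-17.  15.]
```

Request:
move_arm:
  increments:
    - [[0.09,0,0.006,0],[0.08,0,0,0],[0.06,0,0,0],[0.028,0,0,0],[0,-0.03,0,0],[0,-0.026,0,0],[0,-0.006,0,0],[0,-0.006,0,0],[0,-0.006,0,0],[0,-0.006,0,0],[0,-0.006,0,0],[0,-0.006,0,0],[0,-0.006,0,0],[0,-0.006,0,0],[0,-0.006,0,0],[0,-0.006,0,0],[0,-0.006,0,0],[0,-0.006,0,0],[0,0,0,0]]

```text
t: 11.5
tool_pos: [0.4968, 0.0285, 0.0333]
tool_rot: [0.111, 1.568, -0.112]
contact_force: [0.1, 0.4, -1.0]
opening: 0.0
```

Run:
```python
from h import *
o,R,p=info()
im=ctrl.get_image("side"); t=ctrl.get_image("top")
c=np.r_[cloud(im,im["depth"]>0),cloud(t,t["depth"]>0)]; k=w2t(c)*1e3
for lo in range(60,130,10):
    m=(abs(k[:,0]+27)<22)&(k[:,1]<p_y if False else k[:,1]<w2t(p)[1]*1e3-11)&(k[:,1]>-80)&(c[:,2]*1e3>=lo)&(c[:,2]*1e3<lo+10)
    if m.sum(): print("z",lo,m.sum(),"x",np.round(np.percentile(k[m][:,0],[2,98])),"y",np.round(np.percentile(k[m][:,1],[2,98])))
b=[cv2.cvtColor(i["pixels"],cv2.COLOR_RGB2BGR) for i in (im,t)]
cv2.imwrite("pics/both5.png",np.hstack([cv2.resize(b[0][160:290,280:410],(400,400)),cv2.resize(b[1][180:310,270:400],(400,400))]))
```

```text
t 11.5 tcp [0.4968 0.0285 0.0333] tray mm [-26.3  22.7] F [ 0.1  0.4 -1. ] open 0.0
z 60 9 x [-48. -37.] y [-12.   5.]
z 70 15 x [-47. -38.] y [-21.   5.]
z 80 6 x [-47. -42.] y [-17.   2.]
z 90 1 x [-47. -47.] y [-14. -14.]
z 100 1 x [-43. -43.] y [-26. -26.]
z 110 4 x [-46. -41.] y [-28. -16.]
```

View pics/both5.png

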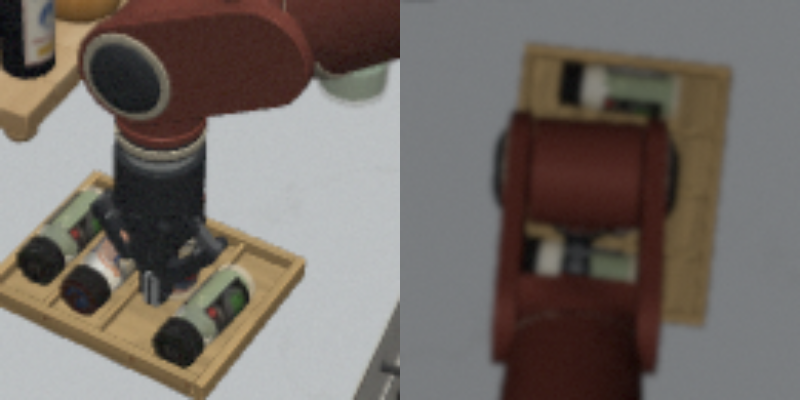

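Jar B is hidden behind the gripper in both views, so I'll use the wrist camera.

```bash
cat >> h.py <<'E'
def wrist(save_as=None):
    o=ctrl.get_obs(); im=ctrl.get_image("wrist"); R=Ro.from_rotvec(o["tool_rot"]).as_matrix()
    W=np.eye(4); W[:3,:3]=R; W[:3,3]=o["tool_pos"]; im["extrinsics"]=W@np.asarray(im["tool_from_camera"])
    if save_as: save(im,save_as)
    return im
E
python3 - <<'E'
from h import *
o,R,p=info()
im=wrist("w6"); print(np.round(np.asarray(im["tool_from_camera"]),3))
c=cloud(im,im["depth"]>0); k=w2t(c)*1e3
for lo in range(10,150,10):
    m=(abs(k[:,0]+27)<23)&(k[:,1]>-82)&(k[:,1]<20)&(c[:,2]*1e3>=lo)&(c[:,2]*1e3<lo+10)
    if m.sum()>3: print("z",lo,m.sum(),"x",np.round(np.percentile(k[m][:,0],[2,98])),"y",np.round(np.percentile(k[m][:,1],[2,98])))
E
```

```text
t 11.6 tcp [0.4968 0.0287 0.0332] tray mm [-26.3  22.8] F [-0.2 -0.2 -0.2] open 0.0003
[[-0.     0.3   -0.954 -0.129]
 [ 0.001  0.954  0.3    0.076]
 [ 1.    -0.    -0.    -0.   ]
 [ 0.     0.     0.     1.   ]]
z 50 360 x [-28. -25.] y [ 7. 20.]
z 60 558 x [-30. -22.] y [ 6. 20.]
z 70 152 x [-50. -22.] y [11. 20.]
```

View pics/w6.png

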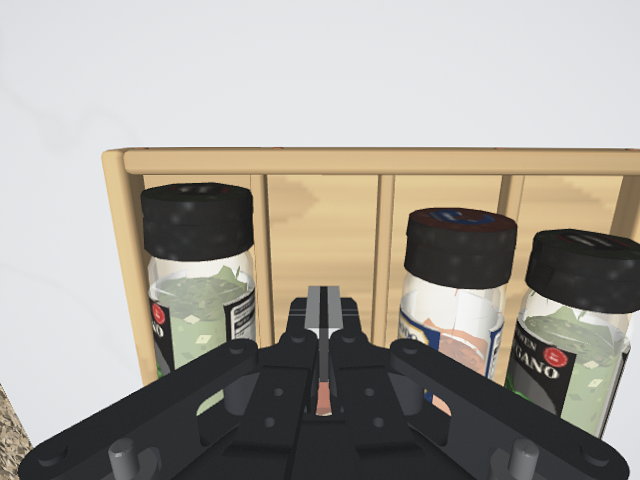

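Request:
move_arm:
  increments:
    - [[0,0.006,0,0],[0,0.006,0,0],[0,0.006,0,0],[0,0.006,0,0],[0,0.01,0,0],[0,0.02,0,0],[0,0.04,0,0],[0,0.04,0,0],[0,0,0,0]]

```text
t: 12.4
tool_pos: [0.5018, 0.0637, 0.0334]
tool_rot: [0.111, 1.568, -0.11]
contact_force: [1.2, 0.7, 0.8]
opening: 0.0
```

```bash
cat >> h.py <<'E'
def jarB(ymax):
    p=ctrl.get_obs()["tool_pos"]
    for cam in ("side","top"):
        im=ctrl.get_image(cam); c=cloud(im,im["depth"]>0); k=w2t(c)*1e3
        for lo in range(50,130,10):
            m=(abs(k[:,0]+27)<24)&(k[:,1]<ymax)&(k[:,1]>-82)&(c[:,2]*1e3>=lo)&(c[:,2]*1e3<lo+10)
            if m.sum()>4: print(cam,"z",lo,m.sum(),"x",np.round(np.percentile(k[m][:,0],[2,98])),"y",np.round(np.percentile(k[m][:,1],[2,98])))
        save(im,"last_"+cam)
E
python3 - <<'E'
from h import *
o,R,p=info(); jarB(w2t(p)[1]*1e3-20)
E
```

```text
t 12.4 tcp [0.5018 0.0637 0.0334] tray mm [-26.3  58.2] F [1.2 0.7 0.8] open 0.0
side z 50 8 x [-46. -25.] y [-16.  13.]
side z 60 10 x [-46. -35.] y [-14.  10.]
side z 70 15 x [-47. -41.] y [-15.   7.]
side z 80 17 x [-47. -41.] y [-16.   6.]
side z 90 15 x [-47. -39.] y [-8.  8.]
side z 100 19 x [-47. -38.] y [-12.   8.]
side z 110 52 x [-46. -25.] y [-25.   6.]
top z 100 14 x [-45. -15.] y [-23. -11.]
top z 110 66 x [-46. -12.] y [-24.  -7.]
```

Jar B stood upright again, with its centre at about -4 mm. The sliding push works, so I'll continue.

Request:
move_arm:
  increments:
    - [[0,-0.04,0,0],[0,-0.04,0,0],[0,-0.02,0,0],[0,-0.007,0,0],[0,-0.007,0,0],[0,-0.007,0,0],[0,-0.007,0,0],[0,-0.007,0,0],[0,-0.007,0,0],[0,-0.007,0,0],[0,-0.007,0,0],[0,-0.007,0,0],[0,-0.007,0,0],[0,-0.007,0,0],[0,-0.007,0,0],[0,-0.007,0,0],[0,-0.007,0,0],[0,-0.007,0,0],[0,-0.007,0,0],[0,-0.007,0,0]]

```text
t: 14.17
tool_pos: [0.4938, 0.0076, 0.0333]
tool_rot: [0.111, 1.568, -0.111]
contact_force: [-0.4, 1.0, 0.4]
opening: -0.0
```

Run:
```python
from h import *
o,R,p=info(); jarB(w2t(p)[1]*1e3-22)
```

```text
t 14.17 tcp [0.4938 0.0076 0.0333] tray mm [-26.2   1.5] F [-0.4  1.   0.4] open -0.0
side z 70 10 x [-43. -38.] y [-33. -23.]
```

Request:
move_arm:
  increments:
    - [[0,-0.007,0,0],[0,-0.007,0,0],[0,-0.007,0,0],[0,-0.007,0,0],[0,-0.007,0,0],[0,-0.007,0,0],[0,-0.007,0,0],[0,-0.007,0,0],[0,-0.007,0,0],[0,-0.007,0,0],[0,-0.007,0,0],[0,-0.007,0,0],[0,0,0,0]]

```text
t: 15.35
tool_pos: [0.4908, -0.0134, 0.0333]
tool_rot: [0.111, 1.568, -0.112]
contact_force: [0.3, -0.1, 0.4]
opening: 0.0004
```

Request:
move_arm:
  increments:
    - [[0,0.006,0,0],[0,0.006,0,0],[0,0.006,0,0],[0,0.006,0,0],[0,0.01,0,0],[0,0.03,0,0],[0,0.06,0,0],[0,0.06,0,0],[0,0.06,0,0],[0,0,0,0]]

```text
t: 16.18
tool_pos: [0.4997, 0.0496, 0.0334]
tool_rot: [0.11, 1.568, -0.109]
contact_force: [-0.2, 0.3, 0.4]
opening: -0.0001
```

Run:
```python
from h import *
o,R,p=info(); jarB(w2t(p)[1]*1e3-22)
b=[cv2.imread(f"pics/last_{n}.png") for n in ("side","top")]
cv2.imwrite("pics/both7.png",np.hstack([cv2.resize(b[0][160:290,280:410],(400,400)),cv2.resize(b[1][180:310,270:400],(400,400))]))
```

```text
t 16.18 tcp [0.4997 0.0496 0.0334] tray mm [-26.3  43.9] F [-0.2  0.3  0.4] open -0.0001
side z 50 23 x [-47. -31.] y [-52. -30.]
side z 60 26 x [-46. -29.] y [-51. -31.]
side z 70 37 x [-47. -26.] y [-58. -28.]
side z 80 33 x [-46. -27.] y [-57. -29.]
side z 90 27 x [-47. -28.] y [-55. -31.]
side z 100 31 x [-46. -28.] y [-52. -29.]
side z 110 95 x [-45. -16.] y [-69. -29.]
top z 50 6 x [-47. -37.] y [-59. -31.]
top z 70 10 x [-47. -28.] y [-65. -28.]
top z 80 7 x [-47. -29.] y [-62. -28.]
top z 90 6 x [-46. -36.] y [-56. -31.]
top z 100 42 x [-45.  -9.] y [-64. -30.]
top z 110 157 x [-46. -10.] y [-66. -31.]
```

View pics/both7.png

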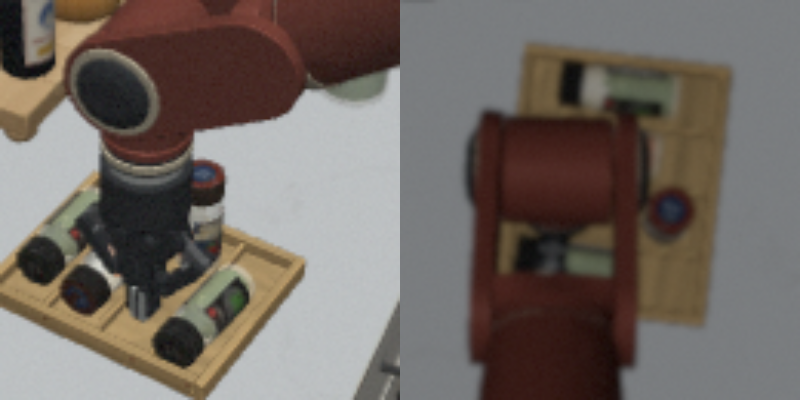

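Jar B stands upright at about -49 mm, seen at (670, 212) in the top crop. I'll push it 5 to 6 mm further for margin.

Request:
move_arm:
  increments:
    - [[0,-0.064,0,0],[0,-0.064,0,0],[0,-0.05,0,0],[0,-0.014,0,0],[0,-0.007,0,0],[0,-0.007,0,0],[0,-0.007,0,0],[0,-0.007,0,0],[0,-0.007,0,0],[0,-0.007,0,0],[0,-0.007,0,0],[0,-0.007,0,0],[0,-0.007,0,0],[0,-0.007,0,0],[0,-0.007,0,0],[0,-0.007,0,0],[0,-0.002,0,0],[0,0,0,0]]

```text
t: 17.78
tool_pos: [0.4897, -0.0216, 0.0333]
tool_rot: [0.112, 1.568, -0.112]
contact_force: [0.5, 1.6, 0.2]
opening: 0.0003
```

Request:
move_arm:
  increments:
    - [[0,0.006,0,0],[0,0.006,0,0],[0,0.006,0,0],[0,0.006,0,0],[0,0.01,0,0],[0,0.04,0,0],[0,0.06,0,0],[0,0.06,0,0],[0,0.06,0,0],[0,0,0,0],[-0.1,0,0,0],[-0.15,0,0,0],[-0.15,0,0,0],[-0.15,0,0,0],[0,0,0,0]]

```text
t: 19.03
tool_pos: [0.5035, 0.0412, 0.1802]
tool_rot: [0.111, 1.552, -0.111]
contact_force: [1.8, 0.4, 1.4]
opening: -0.0001
```

Run:
```python
from h import *
o,R,p=info(); jarB(10); to(-.0275,-.110,.171,R,p); to(-.0275,-.110,.112,R,p)
```

```text
t 19.03 tcp [0.5035 0.0412 0.1802] tray mm [-21.4  36.2] F [1.8 0.4 1.4] open -0.0001
side z 50 40 x [-47. -13.] y [-62. -36.]
side z 60 39 x [-47. -11.] y [-61. -37.]
side z 70 49 x [-46. -10.] y [-62. -37.]
side z 80 42 x [-46. -10.] y [-61. -37.]
side z 90 38 x [-46. -13.] y [-64. -37.]
side z 100 39 x [-45. -14.] y [-66. -37.]
side z 110 134 x [-45.  -9.] y [-76. -37.]
top z 50 5 x [-47. -41.] y [-57. -41.]
top z 60 5 x [-47. -13.] y [-67. -43.]
top z 70 7 x [-47. -40.] y [-71. -41.]
top z 90 8 x [-47. -24.] y [-60. -37.]
top z 100 42 x [-44. -12.] y [-75. -38.]
top z 110 158 x [-46.  -8.] y [-73. -39.]
target [ 0.4768 -0.1026  0.171 ] tool units total [ 0.036  -0.5846 -0.0252] dist 0.1466
target [ 0.4768 -0.1026  0.112 ] tool units total [ 0.272  -0.5849 -0.0288] dist 0.1614
```

Jar B is upright at about -56.5 mm. Next I'll go round to its right side, near the top.

Request:
move_arm:
  increments:
    - [[0,-0.117,-0.006,0],[0,-0.117,-0.006,0],[0,-0.117,-0.005,0],[0,-0.117,-0.005,0],[0,-0.117,-0.005,0],[0,0,0,0],[0.09,0,0,0],[0.09,0,0,0],[0.09,0,0,0],[0,0,0,0],[0,0,0,0]]

```text
t: 20.05
tool_pos: [0.4693, -0.1012, 0.1006]
tool_rot: [0.113, 1.574, -0.11]
contact_force: [0.1, -1.2, -0.2]
opening: 0.0003
```

Run:
```python
from h import *
o,R,p=info(); print(np.round(R,3)); to(-.0275,-.093,.112,R,p)
```

```text
t 20.05 tcp [ 0.4693 -0.1012  0.1006] tray mm [ -35.1 -109.7] F [ 0.1 -1.2 -0.2] open 0.0003
[[-0.006  0.141  0.99 ]
 [ 0.002  0.99  -0.141]
 [-1.     0.001 -0.006]]
target [ 0.4792 -0.0858  0.112 ] tool units total [-0.0456  0.0669  0.0302] dist 0.0216
```

Request:
move_arm:
  increments:
    - [[-0.03,0,0.02,0],[-0.015,0,0.01,0],[0,0.03,0,0],[0,0.03,0,0],[0,0,0,0]]

```text
t: 20.47
tool_pos: [0.4816, -0.0875, 0.1156]
tool_rot: [0.111, 1.566, -0.11]
contact_force: [-0.9, 0.8, 0.1]
opening: 0.0001
```

```bash
python3 -c "
from h import *
o,R,p=info(); to(-.0275,-.06,.112,R,p)"
```

```text
t 20.47 tcp [ 0.4816 -0.0875  0.1156] tray mm [-24.9 -94.3] F [-0.9  0.8  0.1] open 0.0001
target [ 0.4839 -0.0531  0.112 ] tool units total [ 0.0144  0.1373 -0.0101] dist 0.0346
```

Request:
move_arm:
  increments:
    - [[0.012,0,-0.008,0],[0,0.008,0,0],[0,0.008,0,0],[0,0.008,0,0],[0,0.008,0,0],[0,0.008,0,0],[0,0.008,0,0],[0,0.008,0,0],[0,0.008,0,0],[0,0.008,0,0],[0,0.008,0,0],[0,0.008,0,0],[0,0.008,0,0],[0,0.008,0,0],[0,0.008,0,0],[0,0.008,0,0],[0,0.006,0,0],[0,0.006,0,0],[0,0.006,0,0]]

```text
t: 22.05
tool_pos: [0.4837, -0.054, 0.1115]
tool_rot: [0.111, 1.568, -0.111]
contact_force: [0.4, 0.9, 0.1]
opening: 0.0002
```

Request:
move_arm:
  increments:
    - [[0,0.006,0,0],[0,0.006,0,0],[0,0.006,0,0],[0,0.006,0,0],[0,0.006,0,0],[0,0.006,0,0],[0,0.006,0,0],[0,0,0,0],[0,0,0,0],[0,0,0,0],[0,0,0,0]]

```text
t: 22.97
tool_pos: [0.4852, -0.0438, 0.1116]
tool_rot: [0.111, 1.568, -0.111]
contact_force: [0.0, 0.6, 0.8]
opening: -0.0004
```

Run:
```python
from h import *
o,R,p=info(); im=lying(); t=lying("top")
b=[cv2.cvtColor(i["pixels"],cv2.COLOR_RGB2BGR) for i in (im,t)]
cv2.imwrite("pics/both8.png",np.hstack([cv2.resize(b[0][160:290,280:410],(400,400)),cv2.resize(b[1][180:310,270:400],(400,400))]))
```

```text
t 22.97 tcp [ 0.4852 -0.0438  0.1116] tray mm [-27.5 -50.6] F [0.  0.6 0.8] open -0.0004
side lane -81 n 631 y [-59.  78.] zmax 199.0 ridge z at right/left thirds [np.float64(194.0), np.float64(52.0), np.float64(50.0)]
side lane -27 n 853 y [-56.  71.] zmax 200.0 ridge z at right/left thirds [np.float64(175.0), np.float64(169.0), np.float64(50.0)]
side lane 27 n 608 y [-58.  67.] zmax 199.0 ridge z at right/left thirds [np.float64(194.0), np.float64(52.0), np.float64(51.0)]
side lane 81 n 450 y [-47.  58.] zmax 56.0 ridge z at right/left thirds [np.float64(52.0), np.float64(53.0), np.float64(52.0)]
top lane -81 n 536 y [-60.  77.] zmax 199.0 ridge z at right/left thirds [np.float64(193.0), np.float64(51.0), np.float64(50.0)]
top lane -27 n 379 y [-29.  71.] zmax 58.0 ridge z at right/left thirds [np.float64(50.0), np.float64(51.0), np.float64(51.0)]
top lane 27 n 293 y [-19.  67.] zmax 56.0 ridge z at right/left thirds [np.float64(50.0), np.float64(51.0), np.float64(51.0)]
top lane 81 n 515 y [-46.  56.] zmax 57.0 ridge z at right/left thirds [np.float64(49.0), np.float64(51.0), np.float64(51.0)]
```

View pics/both8.png

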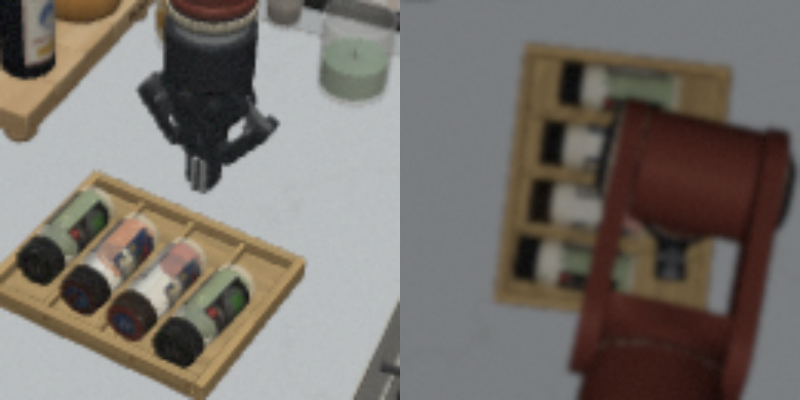

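All four jars lie flat with their caps to the left. I'll lift clear, do a last check and hand in.

Request:
move_arm:
  increments:
    - [[-0.1,0,0,0],[-0.12,0,0,0],[-0.12,0,0,0],[-0.12,0,0,0],[0,-0.12,0,0],[0,-0.12,0,0],[0,-0.12,0,0],[0,-0.1,0,0],[0,0,0,0],[0,0,0,0],[0,0,0,0]]

```text
t: 23.98
tool_pos: [0.4689, -0.1573, 0.2264]
tool_rot: [0.112, 1.568, -0.111]
contact_force: [-0.2, -0.6, -0.4]
opening: 0.0004
```

Run:
```python
from h import *
info(); lying(); t=lying("top")
for n in ["onion","garlic","honey_jar","candle"]:
    d=ctrl.trace("top",n)
    if d: print(n,round(d[0]["score"],2),np.round(np.median(cloud(t,d[0]["region"]),0),3))
ctrl.finish_job(); print("done")
```

```text
t 23.98 tcp [ 0.4689 -0.1573  0.2264] tray mm [ -27.6 -165.3] F [-0.2 -0.6 -0.4] open 0.0004
side lane -81 n 510 y [-26.  78.] zmax 57.0 ridge z at right/left thirds [np.float64(52.0), np.float64(52.0), np.float64(49.0)]
side lane -27 n 488 y [-32.  72.] zmax 55.0 ridge z at right/left thirds [np.float64(52.0), np.float64(52.0), np.float64(51.0)]
side lane 27 n 475 y [-37.  67.] zmax 55.0 ridge z at right/left thirds [np.float64(52.0), np.float64(52.0), np.float64(51.0)]
side lane 81 n 450 y [-47.  57.] zmax 55.0 ridge z at right/left thirds [np.float64(52.0), np.float64(52.0), np.float64(52.0)]
top lane -81 n 571 y [-26.  77.] zmax 55.0 ridge z at right/left thirds [np.float64(49.0), np.float64(51.0), np.float64(49.0)]
top lane -27 n 582 y [-32.  70.] zmax 56.0 ridge z at right/left thirds [np.float64(51.0), np.float64(50.0), np.float64(50.0)]
top lane 27 n 583 y [-36.  66.] zmax 56.0 ridge z at right/left thirds [np.float64(50.0), np.float64(50.0), np.float64(50.0)]
top lane 81 n 584 y [-46.  56.] zmax 55.0 ridge z at right/left thirds [np.float64(50.0), np.float64(50.0), np.float64(50.0)]
onion 0.71 [0.573 0.378 0.064]
garlic 0.66 [0.457 0.456 0.033]
honey_jar 0.68 [ 0.63  -0.355  0.096]
candle 0.84 [ 0.445 -0.365  0.043]
the job is handed in; nothing more can be done
done
```

Both standing jars now lie flat in their lanes with caps to the left, and I handed the job in at about 24 s of the 48 s allowed.

- **Jar near the right end (lane at x = -81 mm):** I tipped it over with the shut fingertips near its top, without sliding it first. It lies from y = -26 to +78 mm, about 5 mm short of the left end wall.
- **Mid-lane jar (lane at x = -27 mm):** I slid it about 57 mm to the right, then tipped it the same way. It lies from y = -32 to +72 mm. The gripper's palm also touched its upper part, so it leaned slightly while sliding; it stood upright again when I backed off.

**Last checks:** both cameras show all four jars level (ridges at 49–52 mm) and clear of the end walls. The two jars already lying and the onion, garlic, honey jar and candle are where they were, to within 1–2 mm. The arm ended clear of everything.

**One disagreement:** partway through the slide, the mid-lane jar measured about 5 mm short of where the tool position said it should be. I pushed a little further and measured it again before tipping.

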